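# Hold the vent coupler on the manifold's tilted nipple

### The job

Vent the gas manifold: take the blue-banded hand coupler out of its stand and press it squarely onto the tilted brass nipple until the two side catches snap in behind its lip, then push on until you feel it bottom on the metal seat. The nipple's sprung pin pushes back and must stay pushed in, so finish with the gripper still holding the coupler fully home: do not let go. Leave the orange-banded coupler in its stand and do not knock the other things on the bench about.

Things in the scene. Friction and masses are not known exactly. Their poses are not given: they have to be found in the camera images.
- coupler_center (a point): blue-banded hand coupler, 112 mm long, 0.2 to 0.33 kg, starts upright, mouth down, in a round stand. This point: on its axis, 56 mm from the mouth; z points from mouth to end cap. Grasp the white grip: 30 mm across, 34 to 100 mm from the mouth; above it a blue end cap 20 mm across, below it a steel collar 42 mm across (26 to 34 mm)
- coupler_mouth (a point): centre of the same coupler's open end, axes as coupler_center. The lip round it is 34 mm across and 6 mm high; from there to the collar at 26 mm runs a sleeve 26 mm across. The bore is 21 mm wide and 26 mm deep
- stand_a: stand of the blue-banded coupler, fixed: a black round foot 72 mm across with a grey cup, 41 mm wide inside, 49 mm outside, floor 6 mm and rim 26 mm above the bench. Origin: centre of its underside
- nipple: tilted nipple on the manifold, fixed. Origin: centre of the flat seat at its root, 85 mm above the bench; z points out along the nipple, 25 degrees from vertical, leaning towards the robot and to its left; y is level, along the line of the catches. Brass stub 15 mm across to 16 mm, steel pin 9 mm across to 32 mm above the seat. Home: coupler mouth on the seat, axes in line, any turn about them
- manifold: the aluminium manifold that carries the nipple, fixed. Origin: on the bench under the seat; it reaches 145 mm to +x, 65 mm to each side, red cap and gauge 77 mm high. The nipple leans to its -x. The seat plate is 52 x 104 mm; the black catch housings reach 50 mm to each side and 23 mm above the seat along the nipple
- valve_pin (a joint): travel of the sprung pin into the nipple, m: 0 out, about 0.006 with the coupler home; it pushes back with 4 N at first touch, about 10 N at home. Let go, the coupler springs back about 6 mm to the catches and the pin comes out to 0.001 or less
- catch_l (a joint): outward travel of the sprung roller catch on the nipple's +y side, m: 0 at rest. The ball tips lie 14.5 mm above the seat, 27 mm apart. The lip forces them out by about 0.0035 (mouth about 12 mm above the seat, push about 10 N); then they snap back to 0 behind the lip, pulling the coupler on
- catch_r (a joint): the same for the catch on the -y side
- spare_center (a point): orange-banded coupler with a plugged mouth, same size and kind of stand; half-way up its axis. Not to be used
- tip_box: white box with pink pipette tips, 83 x 122 x 64 mm; origin: centre of its underside. Bystander
- microplate: white many-well plate, 85 x 127 x 15 mm; origin: centre of its underside. Bystander
- chip_cartridge: black and clear flat cartridge, 75 x 110 x 21 mm; origin: centre of its underside. Bystander
- box_lid: clear shallow box lid lying open side up, 90 x 128 x 24 mm; origin: centre of its underside. Bystander
- spray_bottle: white bottle, 60 mm across, 170 mm tall; origin: centre of its underside. Bystander
- pipette_jar: white jar, 88 mm across, 125 mm tall, with two pipettes standing out of it to 240 mm; origin: centre of its underside. Bystander

How it is judged:
By the outcome, as a careful person would: the job done as asked, in the order asked, and still so for the second after the job is handed in, while the arm keeps its last pose, push and grip.
It also fails if it takes over 40 s, if anything falls off the work surface, if the arm or the gripper's body presses on something with over 40 N, if the wrist force passes 120 N, or if a joint passes its speed limit or range.

### The arm

A 6-joint arm with a two-finger parallel gripper is mounted at the origin on the work surface. World frame = base frame: x ahead of the robot, y to its left, z up, the work surface at z = 0. Lengths are in m, angles in degrees, forces in N, time in s.
With the tool pointing down it reaches from about 0.3 to 0.825 m from the base axis. Payload 5.4 kg.
Tool frame: the origin (TCP) lies at the very end of the fingers, on their centre line; the grasp point (between the pads) lies 19 mm behind it; z points along the fingers, y is the direction in which the jaws open and shut (so a half turn about z gives the same grasp; the last joint's range is limited). The gripper opens to 92 mm and grips with 3 to 60 N. Pads are 20 mm wide; open, the fingers measure 128 mm over their backs; the gripper's body (75 mm by 189 mm) begins 69 mm behind the grasp point.
Start: joints at [-80.048, 9.076, 91.501, -0, 79.423, -12.038], TCP at [0.215, -0.533, 0.215] pointing down, gripper open.
Joint ranges: [-166.64, 166.64], [-54.1, 131.32], [10.49, 154.53], [-73.88, 253.88], [9.74, 151.15], [-171.62, 171.62]. Speed limits (degrees/s): [147.25, 147.25, 180, 180, 180, 180].

### API

Orientations are given as [roll, pitch, yaw] about the fixed x, y, z axes, in that order (R = Rz(yaw) Ry(pitch) Rx(roll)).
In Python, from plant import manip, viewer gives the robot as it stands.
- The arm moves only by the shell command python3 -m crank 'ROWS' [OPENING] [FORCE]. ROWS is JSON, one flat list of numbers, 6 for each row, row after row: the shift along the world's x, y, z in units of 40 mm (1.0 is 40 mm), then the turn, a rotation vector about the world's x, y, z in units of 6 degrees (1.0 is 6 degrees). In form: [x, y, z, wx, wy, wz, x, y, z, wx, wy, wz, ...]. A call has 1 to 20 rows; each row shifts and turns the pose as measured when the row begins; what a row does not reach is not made up. A row lasts 1/12 s, in which the tool goes at most 41.7 mm and 7.16 degrees, less where a joint would pass 70% of its speed; a pose out of reach is approached as far as the arm can. A call is refused whole if a number of a shift passes 1 or a number of a turn 1, either way. A call with a gripper value outside its range is refused whole. OPENING is the closure, from -1 (fully open) to 1 (shut), set as the call begins (- or left out, the last holds). The fingers move at their own pace and stop on an object; FORCE is the grip in N (left out, the last holds). Time passes only in rows, so rows that do not move let the fingers close. It gives the time, the measured TCP pose, the force and the opening at its end, in the units of the state.
- manip.sense(): the state, without advancing time (a new reading comes with each control period).
- viewer.camera(name): name is "scene" or "top"; returns the picture (384x512x3 uint8, blue, green, red); there is no depth.
- viewer.get_calibration(name): a dict with "fx", "fy", "cx", "cy" (pixels), "R" (3x3) and "t" (3): a world point X has camera coordinates R X + t. Camera axes: x right, y down, z forward; pixel columns grow to the right and rows downward; lengths in m; the calibration is good to about 2 mm. A picture is of the moment at which its call begins. get_calibration takes no time and is no camera call.
- manip.hand_in(): hands the job in, once; it reports no verdict.
The state is a dict: "time_s": time; "joints": joint angles; "joint_vel": joint speeds; "joint_efforts": joint torques, N m; "ee_pos": TCP position; "tcp_rot": TCP orientation; "force": force on the tool from outside, world axes, zero at the start; "ft_torque": the same for the moment, N m; "finger_gap": finger opening in m.
Only numpy, scipy, OpenCV 4.12 (cv2) and the standard library are available. Lean on these libraries where they do the work, as an engineer would, in place of code of your own. Each camera call takes 0.05 s, during which the arm holds its last target.

## Working session

There is one attempt and no reset: what is moved stays moved. The work goes in short steps, Python scripts to look and compute and a shell command to move; the robot and the scene stay as the last step left them, time stands still between calls to the robot, and variables do not carry over. Pictures are saved under pics/ and viewed, and the job is handed in when it is done.

```bash
ls; mkdir -p pics; python3 - <<'E'
from plant import manip, viewer
import cv2
for n in ("scene","top"):
    im=viewer.camera(n); cv2.imwrite(f"pics/{n}0.png",im)
    print(n,viewer.get_calibration(n))
print(manip.sense())
E
```

```text
pics
scene {'fx': 416.78909163450487, 'fy': 416.78909163450487, 'cx': 260.63245552654047, 'cy': 186.7350645202088, 'R': array([[ 0.80840793,  0.5882729 ,  0.0202883 ],
       [ 0.32536094, -0.41785833, -0.8482539 ],
       [-0.49052714,  0.6923362 , -0.52920101]]), 't': array([-0.42514887, -0.09792878,  1.47280981])}
top {'fx': 411.06337161072025, 'fy': 411.06337161072025, 'cx': 250.2465765842878, 'cy': 194.76209331302948, 'R': array([[ 0.01820548, -0.99982647,  0.00394949],
       [-0.99267556, -0.01854684, -0.11937862],
       [ 0.11943115, -0.00174721, -0.99284095]]), 't': array([-0.02670531,  0.54995999,  1.44747398])}
{'time_s': 0.1, 'joints': array([-8.00485982e+01,  9.11060999e+00,  9.15638878e+01, -1.19353298e-03,
        7.94233807e+01, -1.20373731e+01]), 'joint_vel': array([ 0.01485572, -0.15028857, -0.15875956,  0.04435524, -0.09819339,
       -0.06160502]), 'joint_efforts': array([-9.83286300e-04, -3.86505961e+01, -3.22958064e+01,  7.03453948e-02,
        3.39311874e-02, -4.07093171e-05]), 'ee_pos': array([ 0.21517322, -0.5326137 ,  0.21371134]), 'tcp_rot': array([-1.79904029e+02, -1.92654263e-02,  2.19889788e+01]), 'force': array([-0.03989291, -0.3086476 ,  0.10682283]), 'ft_torque': array([-0.04453125,  0.08014929, -0.01698941]), 'finger_gap': 0.09204548109606726}
```

View pics/scene0.png

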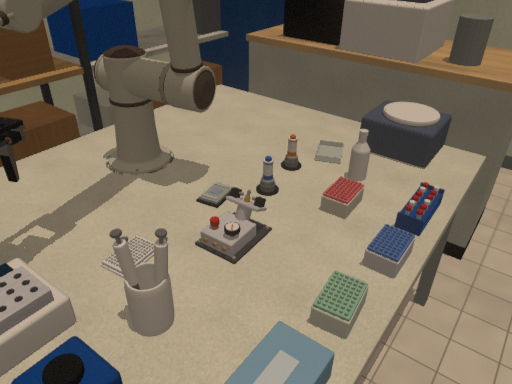

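View pics/top0.png

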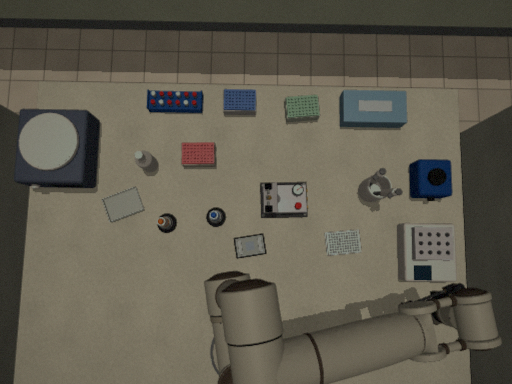

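The scene view has the blue coupler at about (268,172), the orange one at (291,152), and the nipple with its catches at about (246,202). In the top view these are at (216,216), (166,223) and (268,198). I'll enlarge these areas.

```bash
python3 - <<'E'
import cv2,numpy as np
s=cv2.imread("pics/scene0.png");t=cv2.imread("pics/top0.png")
a=cv2.resize(s[140:265,185:305],None,fx=6,fy=4.8*1.0,interpolation=cv2.INTER_CUBIC)
a=cv2.resize(s[145:260,185:305],(720,690)[:2],interpolation=cv2.INTER_CUBIC)
a=cv2.resize(s[150:250,190:300],None,fx=6,fy=6,interpolation=cv2.INTER_CUBIC)
cv2.imwrite("pics/sc.png",a)
b=cv2.resize(t[170:250,200:320],None,fx=6,fy=6,interpolation=cv2.INTER_CUBIC)
cv2.imwrite("pics/tc.png",b)
E
```

```text
(no output)
```

View pics/sc.png

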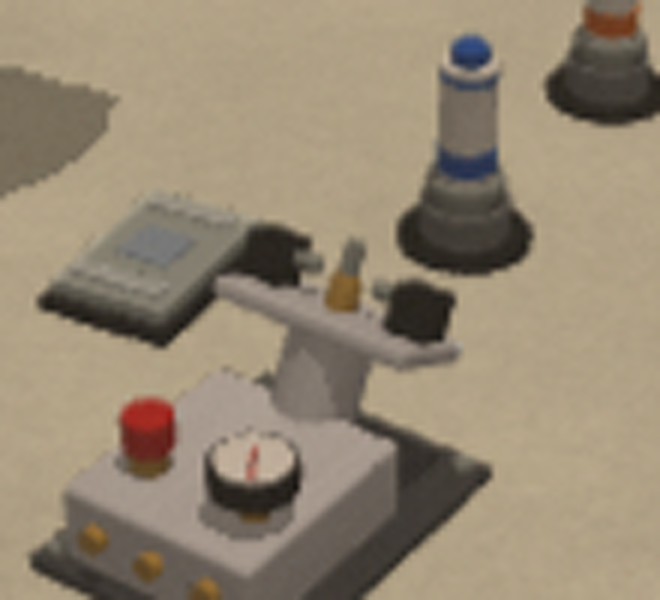

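View pics/tc.png

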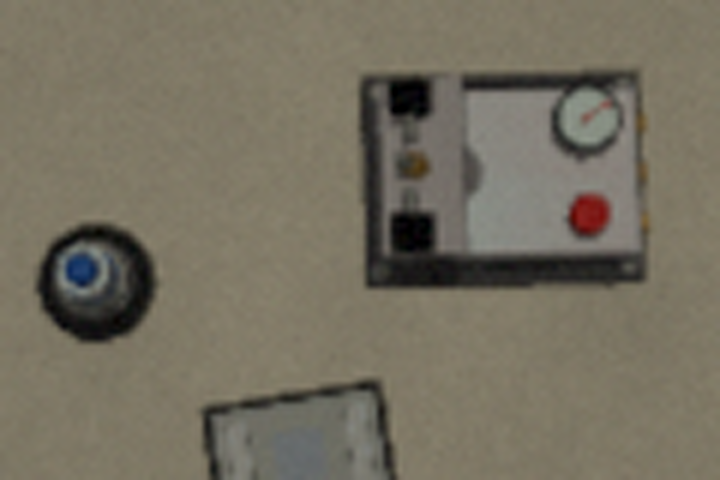

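```bash
cat > h.py <<'E'
import numpy as np,cv2
from plant import manip, viewer
from scipy.spatial.transform import Rotation as Rn
C={n:viewer.get_calibration(n) for n in("scene","top")}
def ray(n,u,v):
    c=C[n];R=np.array(c["R"]);t=np.array(c["t"])
    d=R.T@np.array([(u-c["cx"])/c["fx"],(v-c["cy"])/c["fy"],1]);return -R.T@t,d/np.linalg.norm(d)
def plane(n,p,z):
    o,d=ray(n,*p);return o+d*(z-o[2])/d[2]
def tri(ps,pt):
    A=np.zeros((3,3));b=np.zeros(3);L=[]
    for n,p in(("scene",ps),("top",pt)):
        o,d=ray(n,*p);M=np.eye(3)-np.outer(d,d);A+=M;b+=M@o;L.append((M,o))
    X=np.linalg.solve(A,b);return X,[np.linalg.norm(M@(X-o))for M,o in L]
def proj(n,X):
    c=C[n];q=np.array(c["R"])@X+np.array(c["t"]);return np.array([c["fx"]*q[0]/q[2]+c["cx"],c["fy"]*q[1]/q[2]+c["cy"]])
def avg(n,k=4): return np.mean([viewer.camera(n).astype(float) for _ in range(k)],0)
def crop(im,x0,y0,x1,y1,f,name,g=1.6):
    a=np.clip(im[y0:y1,x0:x1]*g,0,255).astype(np.uint8)
    cv2.imwrite(f"pics/{name}.png",cv2.resize(a,None,fx=f,fy=f,interpolation=cv2.INTER_CUBIC))
E
python3 - <<'E'
from h import *
s=avg("scene",5);t=avg("top",5);np.save("s0.npy",s);np.save("t0.npy",t)
crop(s,218,180,268,215,16,"sn");crop(t,255,178,295,215,16,"tn",2)
# blue cap / band
def cent(im,x0,y0,x1,y1,f):
    a=im[y0:y1,x0:x1];m=f(a);ys,xs=np.nonzero(m);return xs.mean()+x0,ys.mean()+y0,len(xs),xs.min()+x0,xs.max()+x0,ys.min()+y0,ys.max()+y0
bl=lambda a:(a[...,0]>a[...,2]*1.5)&(a[...,0]>60)
print("cap s",cent(s,255,150,285,164,bl));print("band s",cent(s,255,168,285,185,bl))
print("cap t",cent(t,205,205,230,230,lambda a:bl(a)))
# stand foot black in both
dk=lambda a:a.max(-1)<45
print("foot t",cent(t,200,202,232,232,dk),"foot s",cent(s,250,170,285,200,dk))
E
```

```text
cap s (np.float64(268.04545454545456), np.float64(158.27272727272728), 22, np.int64(266), np.int64(270), np.int64(156), np.int64(160))
band s (np.float64(267.60869565217394), np.float64(177.56521739130434), 23, np.int64(264), np.int64(271), np.int64(176), np.int64(179))
cap t (np.float64(213.0), np.float64(214.5), 22, np.int64(211), np.int64(215), np.int64(212), np.int64(217))
foot t (np.float64(216.16030534351145), np.float64(217.9083969465649), 131, np.int64(207), np.int64(224), np.int64(208), np.int64(226)) foot s (np.float64(265.8918918918919), np.float64(192.75675675675677), 74, np.int64(256), np.int64(277), np.int64(186), np.int64(199))
```

View pics/sn.png

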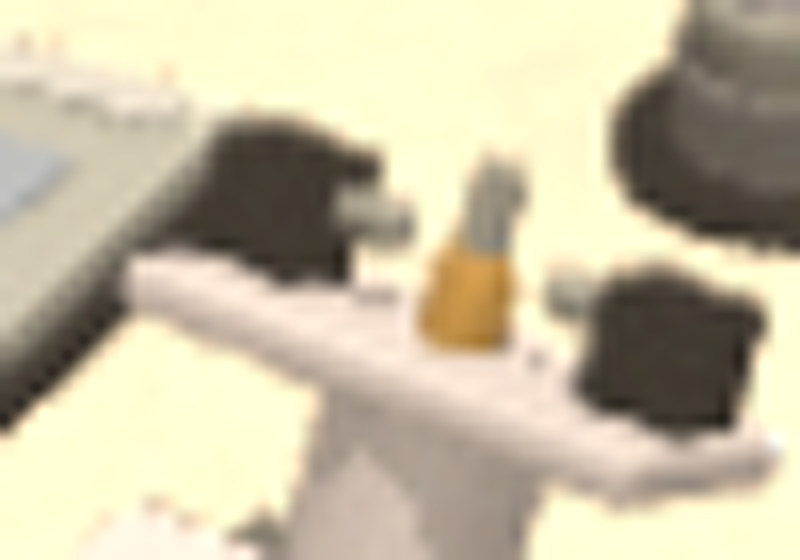

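View pics/tn.png

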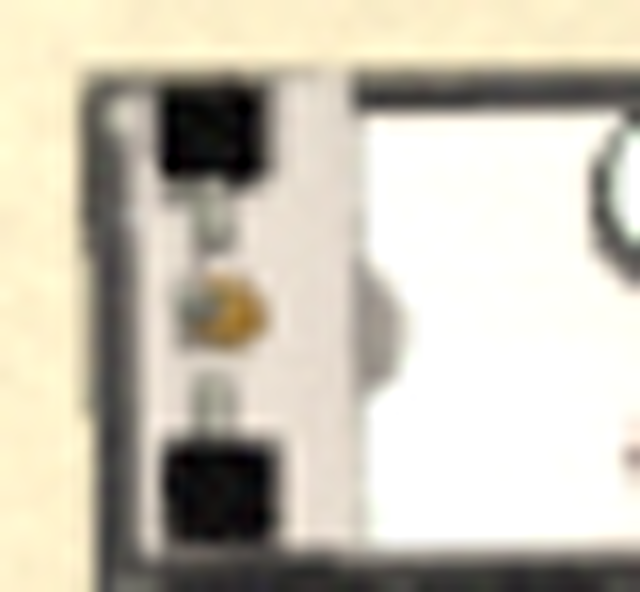

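Features in the crops:
- **Scene:** pin tip (498,168), stub root (463,335), roller tips (403,220) and (555,290).
- **Top:** pin tip about (197,305), stub about (237,313), roller tips (213,248) and (213,380), housings (213,135) and (219,492).

I'll triangulate these.

```bash
python3 - <<'E'
from h import *
np.set_printoptions(precision=4,suppress=True)
S=lambda u,v:((u+.5)/16-.5+218,(v+.5)/16-.5+180)
T=lambda u,v:((u+.5)/16-.5+255,(v+.5)/16-.5+178)
print("pin tip",*tri(S(496,172),T(198,306)),"exp z",.085+.032*np.cos(np.radians(25)))
a,ea=tri(S(408,222),T(213,248));b,eb=tri(S(552,290),T(213,380))
print("rollers",a,ea,b,eb,"mid",(a+b)/2,"dist",np.linalg.norm(a-b),"exp z",.085+.0145*.906)
h1=plane("top",T(213,135),.105);h2=plane("top",T(219,492),.105)
d=h1-h2;print("housing line",d,np.degrees(np.arctan2(d[1],d[0])),"mid",(h1+h2)/2)
# base outline from top (z~0.01), brushed corners
t=np.load("t0.npy");
g=t.max(-1);sub=(g[175:225,250:315]<62).astype(np.uint8)
n,l,st,_=cv2.connectedComponentsWithStats(sub);k=1+np.argmax(st[1:,4])
m=(l==k).astype(np.uint8);c,_=cv2.findContours(m,cv2.RETR_EXTERNAL,cv2.CHAIN_APPROX_NONE)
r=cv2.minAreaRect(max(c,key=len));bx=cv2.boxPoints(r)+[250,175];print(r,bx)
for z in(.008,):
  P=np.array([plane("top",p,z) for p in bx]);print(P, [np.linalg.norm(P[i]-P[i-1])for i in range(4)],[np.degrees(np.arctan2(*(P[i]-P[i-1])[[1,0]])) for i in range(4)])
# coupler
print("cap",*tri((268.04,158.0),(213.0,214.5)),"exp z ~.115 ")
print("foot top view", plane("top",(216,217.3),.003))
E
```

```text
pin tip [ 0.5356 -0.0727  0.1148] [np.float64(0.000688554800509049), np.float64(0.0006885548005091158)] exp z 0.11400184918517281
rollers [ 0.5397 -0.0831  0.1129] [np.float64(0.010608906039592086), np.float64(0.010608906039591966)] [ 0.5316 -0.0703  0.0878] [np.float64(0.011973097271791092), np.float64(0.011973097271790897)] mid [ 0.5356 -0.0767  0.1004] dist 0.029335733358498636 exp z 0.098137
housing line [0.0769 0.0023 0.    ] 1.7040544016091679 mid [ 0.5348 -0.0774  0.105 ]
((33.0, 25.0), (34.0, 46.0), 90.0) [[260. 183.]
 [306. 183.]
 [306. 217.]
 [260. 217.]]
[[ 0.5976 -0.0517  0.008 ]
 [ 0.6008 -0.2208  0.008 ]
 [ 0.4756 -0.2211  0.008 ]
 [ 0.4725 -0.0536  0.008 ]] [np.float64(0.12506478875910923), np.float64(0.16918017370017543), np.float64(0.12513703449214922), np.float64(0.16750742647968567)] [np.float64(0.880853881485048), np.float64(-88.92303665817708), np.float64(-179.88497310998912), np.float64(91.05803345109743)]
cap [0.4713 0.1085 0.114 ] [np.float64(0.00032746697568141966), np.float64(0.00032746697568144243)] exp z ~.115 
foot top view [0.4688 0.1069 0.003 ]
```

```bash
python3 - <<'E'
from h import *
np.set_printoptions(precision=4,suppress=True)
S=lambda u,v:((u+.5)/16-.5+218,(v+.5)/16-.5+180)
T=lambda u,v:((u+.5)/16-.5+255,(v+.5)/16-.5+178)
a,ea=tri(S(408,222),T(213,380));b,eb=tri(S(552,290),T(213,248))
print("rollers",a,ea,b,eb,"mid",(a+b)/2,"dist",np.linalg.norm(a-b),b-a)
t=np.load("t0.npy").mean(-1)
def edge(rows,lo,hi,axis,sgn):
    P=[]
    for r in rows:
        p=t[r,lo:hi] if axis==0 else t[lo:hi,r]
        g=np.clip(sgn*np.diff(p),0,None); j=np.argmax(g); w=g[max(0,j-1):j+2]
        x=lo+.5+max(0,j-1)+(w*np.arange(len(w))).sum()/w.sum()
        P.append((x,r) if axis==0 else (r,x))
    return np.array(P,float)
for nm,args,z in [("left",(range(184,216),255,265,0,-1),.004),("right",(range(186,216),302,312,0,1),.004),("bottom",(range(264,305),212,221,1,1),.004),("top",(range(280,305),177,187,1,-1),.004)]:
    P=edge(*args);W=np.array([plane("top",p,z) for p in P])[:,:2].astype(np.float32)
    vx,vy,x0,y0=cv2.fitLine(W,cv2.DIST_HUBER,0,.01,.01).ravel();print(nm,P[0],P[-1],"az",np.degrees(np.arctan2(vy,vx)),"pt",x0,y0,"res",np.std((W-[x0,y0])@[-vy,vx]))
E
```

```text
rollers [ 0.521  -0.077   0.1013] [np.float64(0.0003053596830139402), np.float64(0.00030535968301403216)] [ 0.5501 -0.0764  0.0992] [np.float64(0.0007391283133355415), np.float64(0.0007391283133354076)] mid [ 0.5355 -0.0767  0.1003] dist 0.029184492601669446 [ 0.0291  0.0005 -0.0021]
left [259.3361 184.    ] [260.3277 215.    ] az 3.201718 pt 0.5496383 -0.05182628 res 0.0005454295
right [302.5 186. ] [307.0901 215.    ] az 5.26003 pt 0.5369746 -0.22453661 res 0.004954123
bottom [264.     217.5808] [304.     216.6717] az -87.59866 pt 0.4736961 -0.14677098 res 0.0008128073
top [280.     181.8662] [304.     181.1888] az -87.21333 pt 0.60503775 -0.16822429 res 0.00048027482
```

Everything agrees with the given sizes: the base is 130 mm wide, and the pin and roller heights are within 2 mm.
- **Seat:** about (0.536, -0.0845, 0.085).
- **Lean azimuth:** about 92.5°.
- **Coupler:** about (0.470, 0.108).

Next I'll move above the coupler.

```bash
python3 -m crank '[0.36,0.9,0,0,0,0,0.36,0.9,0,0,0,0,0.36,0.9,0,0,0,0,0.36,0.9,0,0,0,0,0.36,0.9,0,0,0,0,0.36,0.9,0,0,0,0,0.36,0.9,0,0,0,0,0.36,0.9,0,0,0,0,0.36,0.9,0,0,0,0,0.36,0.9,0,0,0,0,0.36,0.9,0,0,0,0,0.36,0.9,0,0,0,0,0.36,0.9,0,0,0,0,0.36,0.9,0,0,0,0,0.36,0.9,0,0,0,0,0.36,0.9,0,0,0,0]' -1
```

```text
time_s: 1.93
ee_pos: [0.4474, 0.0639, 0.2162]
tcp_rot: [179.4, -0.4, 21.1]
force: [0.8, -1.1, -0.1]
finger_gap: 0.0918
```

```bash
python3 -m crank '[0.28,0.55,-0.4,0,0,0,0.28,0.55,-0.4,0,0,0.1,0,0,-0.4,0,0,0,0,0,0,0,0,0]'; python3 - <<'E'
from h import *
print(manip.sense()["ee_pos"],manip.sense()["tcp_rot"])
s=avg("scene",2);t=avg("top",2)
crop(s,228,110,318,200,7,"s1");crop(t,175,180,265,250,8,"t1")
E
```

```text
time_s: 2.27
ee_pos: [0.473, 0.1183, 0.1687]
tcp_rot: [179.4, -0.8, 22.4]
force: [-1.3, 0.4, -0.2]
finger_gap: 0.0923
[0.47302189 0.11829881 0.16866495] [179.38149493  -0.78049028  22.37095944]
```

View pics/s1.png

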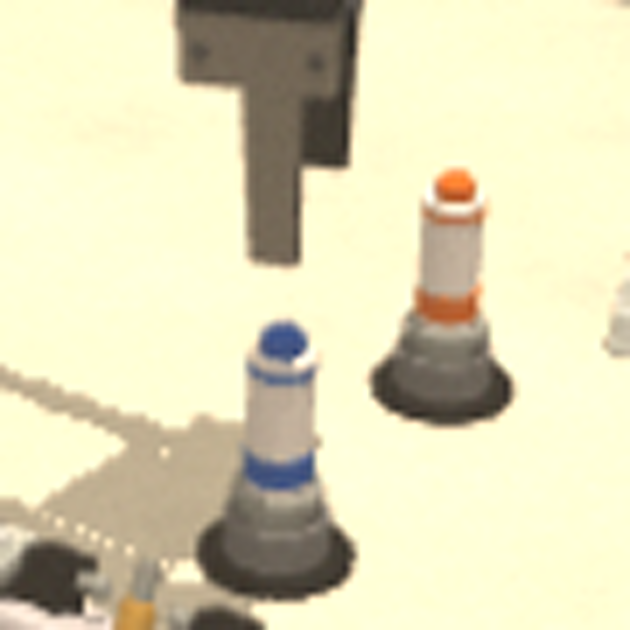

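View pics/t1.png

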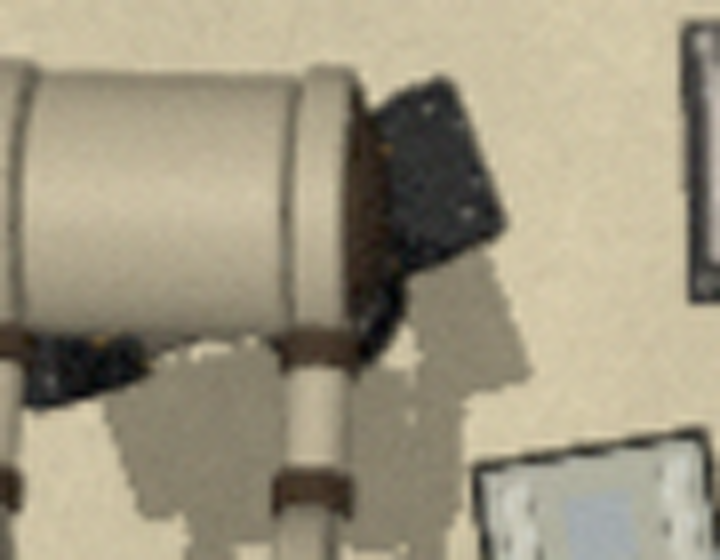

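```bash
cat >> h.py <<'E'
def togo(p,zt,yaw_like=None):
    """units to go: tcp p, tool z axis zt (minimal turn)"""
    s=manip.sense();R=Rn.from_euler("xyz",s["tcp_rot"],degrees=True);z=R.apply([0,0,1]);zt=np.array(zt)/np.linalg.norm(zt)
    c=np.cross(z,zt);a=np.degrees(np.arctan2(np.linalg.norm(c),z@zt));w=a*c/(np.linalg.norm(c)+1e-12)
    print("t",s["time_s"],"p",s["ee_pos"].round(4),"dp",((np.array(p)-s["ee_pos"])/.04).round(3),"w",(w/6).round(3),"jt",s["joints"].round(1),"F",s["force"].round(1),"M",s["ft_torque"].round(2),"gap",round(s["finger_gap"],4))
E
python3 -m crank '[-0.07,-0.26,-0.2,0,0,0,0,0,0,0,0,0]'
python3 -c "
from h import *
togo([.470,.1077,.044],[0,0,-1])"
```

```text
time_s: 2.63
ee_pos: [0.4738, 0.1041, 0.1667]
tcp_rot: [179.1, -1.4, 22.1]
force: [-0.9, -0.1, -0.7]
finger_gap: 0.0916
t 2.6333 p [0.4738 0.1041 0.1667] dp [-0.095  0.09  -3.068] w [0.054 0.271 0.   ] jt [ -1.7  -3.3 110.   -0.3  71.7  66.3] F [-0.9 -0.1 -0.7] M [ 0.01  0.04 -0.03] gap 0.0916
```

```bash
python3 -m crank '[-0.1,0.1,-0.3,0.05,0.27,0,0,0,-0.3,0,0.05,0]'
python3 -c "
from h import *
togo([.470,.1077,.044],[0,0,-1])"
```

```text
time_s: 2.8
ee_pos: [0.472, 0.106, 0.1458]
tcp_rot: [179.9, -0.1, 21.9]
force: [0.8, 0.8, -0.7]
finger_gap: 0.0918
t 2.8 p [0.472  0.106  0.1458] dp [-0.051  0.043 -2.544] w [0.005 0.017 0.   ] jt [ -1.7  -0.9 110.1  -0.   70.7  66.5] F [ 0.8  0.8 -0.7] M [0.01 0.05 0.05] gap 0.0918
```

```bash
python3 -m crank '[-0.05,0.04,-0.5,0,0.02,0,0,0,-0.5,0,0.02,0,0,0,-0.5,0,0.02,0,0,0,-0.4,0,0.02,0,0,0,-0.2,0,0.02,0]'
python3 -c "
from h import *
togo([.470,.1077,.044],[0,0,-1])"
```

```text
time_s: 3.22
ee_pos: [0.4716, 0.104, 0.0588]
tcp_rot: [180.0, 0.1, 21.6]
force: [0.4, 0.4, 0.3]
finger_gap: 0.0918
t 3.2167 p [0.4716 0.104  0.0588] dp [-0.041  0.093 -0.371] w [ 0.015 -0.02   0.   ] jt [-1.900e+00  6.400e+00  1.136e+02 -1.000e-01  6.020e+01  6.660e+01] F [0.4 0.4 0.3] M [0.02 0.01 0.06] gap 0.0918
```

```bash
python3 -m crank '[-0.04,0.1,-0.2,0,0,0,0,0.02,-0.15,0,0,0,0,0.02,-0.03,0,0,0]'
python3 -c "
from h import *
togo([.470,.1077,.044],[0,0,-1])
s=avg('scene',3);crop(s,228,130,308,205,9,'s2')"
```

```text
time_s: 3.47
ee_pos: [0.4691, 0.1089, 0.0412]
tcp_rot: [180.0, 0.3, 21.4]
force: [-0.1, 0.4, -0.8]
finger_gap: 0.092
t 3.4667 p [0.4691 0.1089 0.0412] dp [ 0.024 -0.03   0.069] w [ 0.016 -0.039  0.   ] jt [-1.300e+00  8.000e+00  1.141e+02 -1.000e-01  5.810e+01  6.730e+01] F [-0.1  0.4 -0.8] M [ 0.02 -0.05 -0.01] gap 0.092
```

View pics/s2.png

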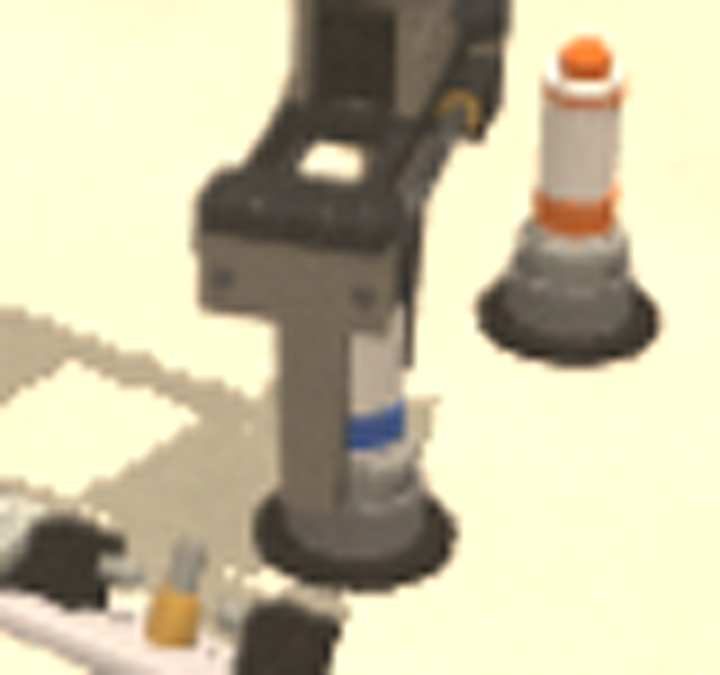

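The gripper straddles the coupler around image (265,175). I'll raise it about 3 mm and close.

```bash
python3 -m crank '[0,0,0.08,0,0,0]' && python3 -m crank '[0,0,0,0,0,0,0,0,0,0,0,0,0,0,0,0,0,0,0,0,0,0,0,0,0,0,0,0,0,0,0,0,0,0,0,0]' 1 50
python3 -c "
from h import *
togo([.470,.1077,.044],[0,0,-1])"
```

```text
time_s: 3.7
ee_pos: [0.4702, 0.109, 0.0461]
tcp_rot: [179.9, 0.1, 21.5]
force: [-0.4, -0.2, -0.6]
finger_gap: 0.0917
time_s: 4.2
ee_pos: [0.4733, 0.109, 0.0497]
tcp_rot: [179.8, -0.3, 21.5]
force: [-0.4, -1.3, 0.6]
finger_gap: 0.0538
t 4.2 p [0.4733 0.109  0.0497] dp [-0.082 -0.033 -0.143] w [0.019 0.053 0.   ] jt [-1.300e+00  7.300e+00  1.138e+02 -1.000e-01  5.860e+01  6.730e+01] F [-0.4 -1.3  0.6] M [0.01 0.01 0.03] gap 0.0538
```

```bash
python3 -m crank '[-0.08,-0.03,-0.12,0,0.05,0,-0.02,0,-0.02,0,0,0,-0.02,0,-0.02,0,0,0]'
python3 -c "
from h import *
togo([.470,.1077,.044],[0,0,-1])"
```

```text
time_s: 4.45
ee_pos: [0.4683, 0.1077, 0.0429]
tcp_rot: [179.9, 0.0, 21.5]
force: [0.6, 0.2, -0.4]
finger_gap: 0.0343
t 4.45 p [0.4683 0.1077 0.0429] dp [0.043 0.001 0.028] w [0.019 0.001 0.   ] jt [-1.400e+00  7.500e+00  1.145e+02 -1.000e-01  5.800e+01  6.720e+01] F [ 0.6  0.2 -0.4] M [-0.06 -0.06  0.01] gap 0.0343
```

```bash
python3 -m crank '[0.03,0,0.03,0,0,0,0,0,0,0,0,0,0,0,0,0,0,0,0,0,0,0,0,0]'
python3 -c "
from h import *
togo([.470,.1077,.044],[0,0,-1])"
```

```text
time_s: 4.78
ee_pos: [0.468, 0.1076, 0.0428]
tcp_rot: [180.0, 0.2, 21.5]
force: [0.8, 0.4, 0.9]
finger_gap: 0.0294
t 4.7833 p [0.468  0.1076 0.0428] dp [0.05  0.003 0.029] w [ 0.019 -0.028  0.   ] jt [-1.400e+00  7.600e+00  1.144e+02 -1.000e-01  5.820e+01  6.720e+01] F [0.8 0.4 0.9] M [ 0.    0.   -0.01] gap 0.0294
```

```bash
python3 -m crank '[0,0,0.3,0,0,0,0,0,0.5,0,0,0,0,0,0.7,0,0,0,0,0,0.8,0,0,0,0,0,0.8,0,0,0,0,0,0.6,0,0,0,0,0,0.3,0,0,0,0,0,0,0,0,0]'
python3 -c "
from h import *
togo([.470,.1077,.044],[0,0,-1])
s=avg('scene',3);crop(s,228,90,308,205,5,'s3')"
```

```text
time_s: 5.45
ee_pos: [0.4604, 0.108, 0.2046]
tcp_rot: [-179.7, 0.9, 21.5]
force: [0.1, 0.4, -1.9]
finger_gap: 0.0293
t 5.45 p [0.4604 0.108  0.2046] dp [ 0.239 -0.007 -4.016] w [ 0.012 -0.16   0.   ] jt [-1.400e+00 -5.100e+00  1.072e+02 -1.000e-01  7.890e+01  6.710e+01] F [ 0.1  0.4 -1.9] M [ 0.03 -0.07 -0.01] gap 0.0293
```

View pics/s3.png

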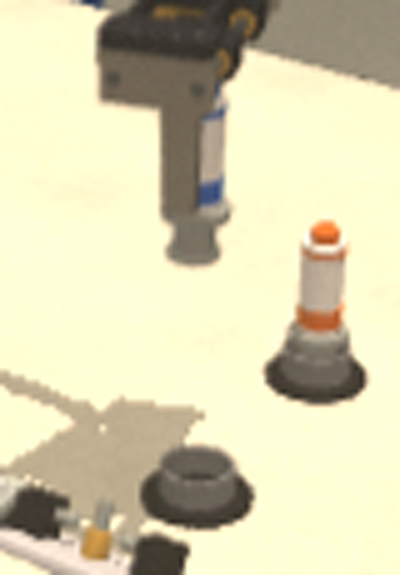

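```bash
python3 -c "
from h import *
n=np.array([-.0199,.4222,.9063]);S=np.array([.536,-.0845,.085])
togo(S+n*.137,-n)"
python3 -m crank '[0.25,-0.4,0.05,-0.5,0,0,0.25,-0.4,0.05,-0.5,0,0,0.25,-0.4,0.05,-0.5,0,0,0.25,-0.4,0.05,-0.5,0,0,0.25,-0.4,0.05,-0.5,0,0,0.2,-0.4,0.05,-0.5,0,0,0.2,-0.4,0.05,-0.5,0,0,0.2,-0.3,0,-0.4,0,0,0,0,0,0,0,0]'
python3 -c "
from h import *
n=np.array([-.0199,.4222,.9063]);S=np.array([.536,-.0845,.085])
togo(S+n*.137,-n)"
```

```text
t 5.6 p [0.4581 0.108  0.2004] dp [ 1.88  -3.366  0.218] w [-4.151 -0.411  0.1  ] jt [-1.400e+00 -4.900e+00  1.075e+02 -1.000e-01  7.880e+01  6.710e+01] F [ 0.3 -0.1 -3.5] M [-0.01 -0.05 -0.06] gap 0.0289
time_s: 6.35
ee_pos: [0.5235, -0.0203, 0.1935]
tcp_rot: [158.3, 11.8, 19.1]
force: [-0.3, -0.1, -2.8]
finger_gap: 0.0294
t 6.35 p [ 0.5235 -0.0203  0.1935] dp [ 0.245 -0.16   0.393] w [-0.112 -0.682  0.315] jt [ -0.8   8.4  98.1 -24.9  78.   74. ] F [-0.3 -0.1 -2.8] M [ 0.46 -0.01  0.01] gap 0.0294
```

```bash
python3 -m crank '[0.15,-0.08,0.2,-0.08,-0.4,0.2,0.1,-0.08,0.2,-0.03,-0.28,0.1,0,0,0,0,0,0]'
python3 -c "
from h import *
n=np.array([-.0199,.4222,.9063]);S=np.array([.536,-.0845,.085])
togo(S+n*.137,-n)"
```

```text
time_s: 6.6
ee_pos: [0.53, -0.0253, 0.2029]
tcp_rot: [156.8, 8.6, 20.7]
force: [0.6, 0.3, -3.1]
finger_gap: 0.0297
t 6.6 p [ 0.53   -0.0253  0.2029] dp [ 0.082 -0.033  0.157] w [-0.05  -0.08   0.036] jt [ -1.2   5.6 100.1 -25.6  74.7  73.3] F [ 0.6  0.3 -3.1] M [ 0.36 -0.02 -0.04] gap 0.0297
```

Now I'll go down along the axis to about 55 mm above the seat and look.

```bash
python3 -m crank '[0.1,-0.2,-0.1,-0.05,-0.08,0.03,0.03,-0.22,-0.3,0,-0.02,0,0.02,-0.1,-0.25,0,-0.02,0,0,0,0,0,0,0]'
python3 -c "
from h import *
n=np.array([-.0199,.4222,.9063]);S=np.array([.536,-.0845,.085])
togo(S+n*.092,-n)
s=avg('scene',3);crop(s,208,140,288,215,9,'s4')
s=avg('top',3);crop(s,235,170,305,225,10,'t4')"
```

```text
time_s: 6.93
ee_pos: [0.5348, -0.0466, 0.1742]
tcp_rot: [156.4, 8.0, 20.8]
force: [-0.3, -0.0, -3.3]
finger_gap: 0.0295
t 6.9333 p [ 0.5348 -0.0466  0.1742] dp [-0.016  0.024 -0.145] w [-0.026  0.024 -0.012] jt [ -3.4   6.9 102.2 -26.4  70.   73. ] F [-0.3 -0.  -3.3] M [0.4  0.06 0.02] gap 0.0295
```

View pics/s4.png

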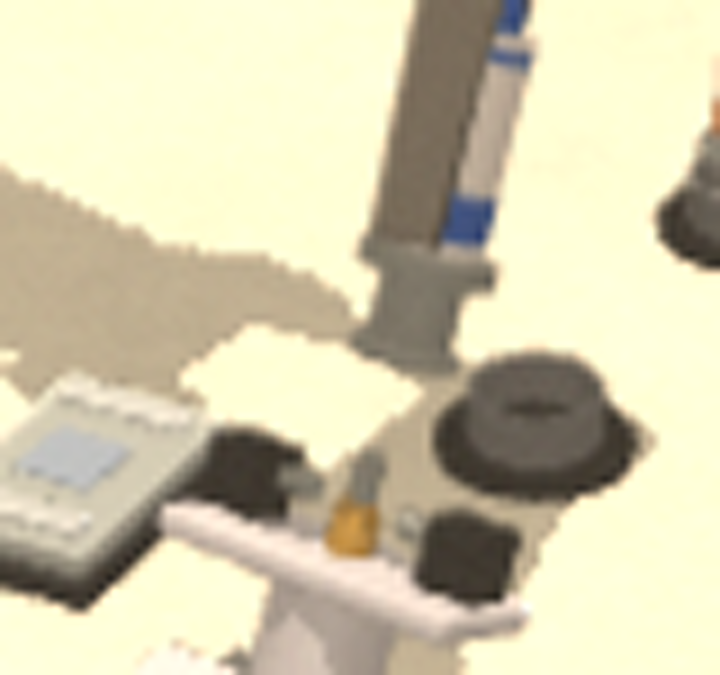

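View pics/t4.png

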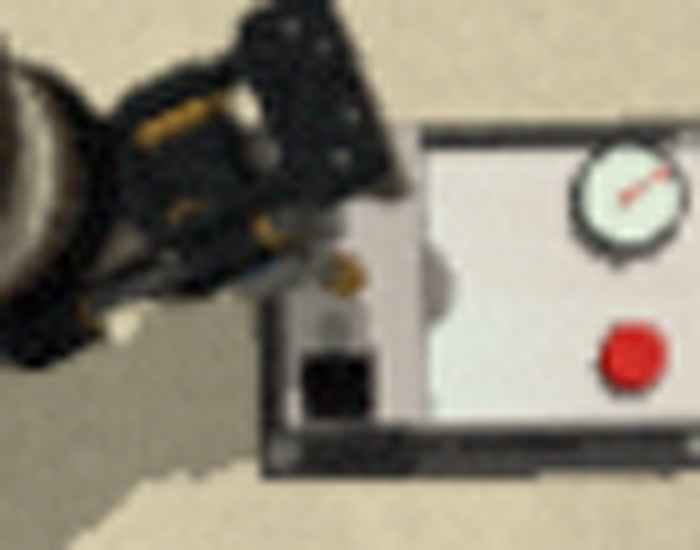

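```bash
cat >> h.py <<'E'
n0=np.array([-.0199,.4222,.9063]);S0=np.array([.536,-.0845,.085])
def ov(k,name,x0,y0,x1,y1,f,off=.0368,S=S0,n=n0,cam="scene"):
    s=manip.sense();R=Rn.from_euler("xyz",s["tcp_rot"],degrees=True);z=R.apply([0,0,1]);m=s["ee_pos"]+z*off
    im=avg(cam,k);a=np.clip(im[y0:y1,x0:x1]*1.6,0,255).astype(np.uint8);a=cv2.resize(a,None,fx=f,fy=f,interpolation=cv2.INTER_CUBIC)
    pt=lambda X:tuple(int(round(v)) for v in (proj(cam,X)-[x0,y0]+.5)*f-.5)
    e1=np.cross(z,[1,0,0]);e1/=np.linalg.norm(e1);e2=np.cross(z,e1)
    for h,r in((0,.017),(.006,.017),(.026,.021),(.034,.021)):
        P=np.array([pt(m-z*h+r*(np.cos(q)*e1+np.sin(q)*e2)) for q in np.linspace(0,6.283,60)]);cv2.polylines(a,[P],True,(0,0,255),1)
    for h,r in((0,.0075),(.016,.0075),(.032,.0045)):
        P=np.array([pt(S+n*h+r*(np.cos(q)*e1+np.sin(q)*e2)) for q in np.linspace(0,6.283,60)]);cv2.polylines(a,[P],True,(255,0,255),1)
    yv=np.cross([0,0,1],n);yv/=np.linalg.norm(yv)
    for q in(-.0135,.0135): cv2.circle(a,pt(S+n*.0145+yv*q),3,(0,160,0),-1)
    cv2.imwrite(f"pics/{name}.png",a)
    w=m-S;print("mouth above seat",w@n,"lateral",(w-(w@n)*n).round(4),"axis err deg",np.degrees(np.arccos(min(1,-z@n))))
E
python3 -c "
from h import *
ov(3,'s5',220,160,275,205,14)"
```

```text
mouth above seat 0.06341844529691952 lateral [ 0.0032 -0.0035  0.0017] axis err deg 0.3794714434827732
```

View pics/s5.png

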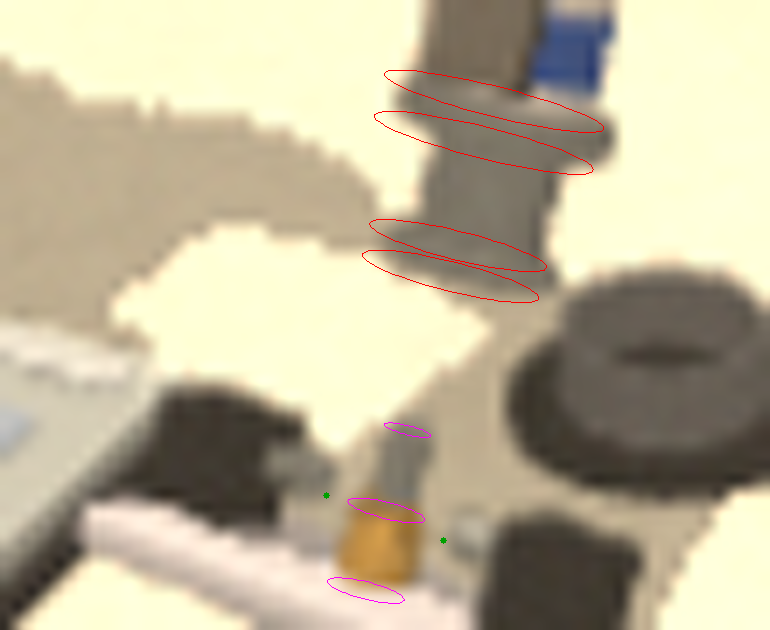

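```bash
python3 -c "
from h import *
togo(S0+n0*.0768,-n0)"
```

```text
t 7.3833 p [ 0.5367 -0.0458  0.1774] dp [-0.056 -0.157 -0.569] w [-0.018  0.069 -0.033] jt [ -3.3   6.7 101.9 -26.4  70.1  73. ] F [-0.4 -0.4 -2.9] M [ 0.39  0.04 -0.  ] gap 0.0293
```

```bash
python3 -m crank '[-0.07,0.08,-0.06,-0.02,0.06,-0.03,0.0,-0.08,-0.18,0,0,0,0,-0.08,-0.2,0,0,0,-0.01,-0.04,-0.12,0,0,0]'
python3 -c "
from h import *
togo(S0+n0*.0768,-n0)
ov(3,'s6',220,160,275,205,14)
togo(S0+n0*.0768,-n0)"
```

```text
time_s: 7.72
ee_pos: [0.5345, -0.0502, 0.155]
tcp_rot: [156.2, 8.0, 20.8]
force: [-0.4, 0.2, -2.9]
finger_gap: 0.0293
t 7.7167 p [ 0.5345 -0.0502  0.155 ] dp [-0.001 -0.047 -0.01 ] w [ 0.005  0.037 -0.017] jt [ -3.7   8.  103.3 -27.   67.8  74. ] F [-0.4  0.2 -2.9] M [ 0.4   0.01 -0.04] gap 0.0293
mouth above seat 0.04113543876818497 lateral [ 0.0002  0.0014 -0.0006] axis err deg 0.0
t 7.8667 p [ 0.5343 -0.0502  0.1553] dp [ 0.005 -0.048 -0.016] w [ 0.005  0.029 -0.013] jt [ -3.7   8.  103.3 -27.   67.9  74. ] F [ 0.5 -0.  -3.2] M [ 0.39 -0.   -0.01] gap 0.0295
```

View pics/s6.png

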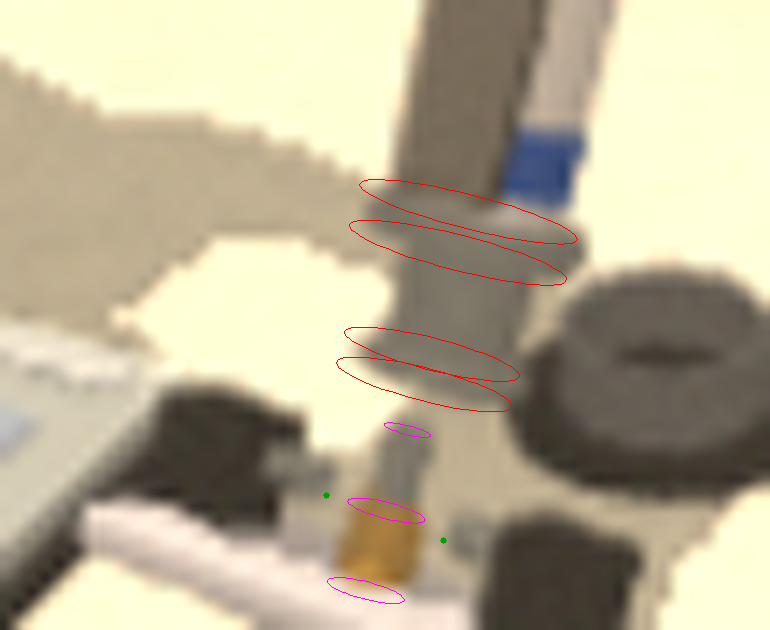

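```bash
python3 - <<'E'
from h import *
im=avg("scene",4);np.save("s6.npy",im);g=im.mean(-1)
for r in range(176,203): print(r,g[r,240:264].round(0).astype(int))
E
```

```text
176 [108 108 108 109 107 107 104  93  80  74  73  73  74  74  76  78  78  80
  80  80  78  89 138 158]
177 [146 147 113 107 108 107 107 105 100  75  70  72  73  73  73  75  73  73
  71  70  69  68 131 157]
178 [159 159 149 148 113 106 108 107 101  74  71  72  71  72  72  72  70  70
  70  68  67  81 147 157]
179 [158 157 157 158 150 150 150 113  91  71  71  72  73  72  72  71  69  66
  86 107 113 138 125 123]
180 [158 157 158 159 161 161 159 148  95  71  71  72  74  74  72  71  69  66
  91 108 127 110  81  73]
181 [157 158 159 160 159 159 161 155  90  70  71  72  73  73  72  70  69  67
  97 104  94  69  60  57]
182 [157 157 156 158 158 158 159 139  82  71  72  72  73  73  72  70  68  72
 101  98  71  56  56  57]
183 [158 159 158 160 159 149 126  94  73  72  71  71  72  72  72  69  67  79
 104  93  68  56  57  58]
184 [160 160 160 160 158 131  89  75  74  71  71  72  72  71  71  68  65  88
  78  59  58  61  58  58]
185 [158 161 160 160 159 148 100  74  74  77  78  75  74  72  69  66  65  64
  46  41  54  58  62  56]
186 [158 158 159 160 159 157 144 117  85  74  74  78  74  76  76  72  
[... 980 characters left out ...]
  99  79  74  75  74  72 104 106  99  96  99 107  92  90
  78  78  89 105 106 101]
197 [ 96 101 103 106  99  75  72  76  74  69  95 106  86  84  82  80  57  53
  46  45  52  67  88 104]
198 [ 99 100 100 101  84  71  73  76  72  67  93  99  77  76  85  56  36  34
  36  37  36  38  52  61]
199 [105 101 100 101  77  71  74  74  68  73 103 107  81  71  75  45  35  35
  37  35  36  38  36  35]
200 [138 137 136 106  78  82  84  73  67  70 101 107 103  92  77  41  36  33
  36  34  35  36  36  34]
201 [151 146 145 138 122 101  89  79  68  83 100 103 105 105  74  42  36  35
  34  34  35  36  35  35]
202 [138 148 151 147 142 137 136 134 132 104 100 101 102 101  61  36  36  36
  35  36  35  36  34  34]
```

The scene rows show the coupler axis about 1.4 px (3.5 mm) right of where the TCP predicts. The nipple is where predicted. A grasp offset across the jaws would explain this, since the TCP was at x = 0.468 when the coupler was at about 0.471. I'll compensate for it.

```bash
cat >> h.py <<'E'
def off():
    s=manip.sense();R=Rn.from_euler("xyz",s["tcp_rot"],degrees=True);x=R.apply([1,0,0])
    r=np.array(C["scene"]["R"])[0];k=.0034/(r@x);return x*k
E
python3 - <<'E'
from h import *
o=off();print(o, np.linalg.norm(o)); togo(S0+n0*.0768-o,-n0)
E
```

```text
[ 0.00330669  0.00125247 -0.00049027] 0.003569765823786472
t 8.0667 p [ 0.5353 -0.05    0.1567] dp [-0.102 -0.083 -0.041] w [ 0.007  0.052 -0.024] jt [ -3.7   7.9 103.2 -27.   67.9  74. ] F [-0.9 -0.4 -3.7] M [ 0.39  0.04 -0.  ] gap 0.0297
```

```bash
python3 -m crank '[-0.1,-0.08,-0.03,0,0.05,-0.02,-0.01,0,-0.02,0,0,0]'
python3 - <<'E'
from h import *
o=off(); togo(S0+n0*.0768-o,-n0)
im=avg("scene",3);g=im.mean(-1);np.save("s7.npy",im)
def cross(r,c0,c1):
    p=np.interp(np.arange(c0,c1,.05),np.arange(512),g[r]);return p
for r in list(range(179,202)): print(r,g[r,240:262].round(0).astype(int))
togo(S0+n0*.0768-o,-n0)
E
```

```text
time_s: 8.23
ee_pos: [0.5312, -0.0534, 0.1554]
tcp_rot: [156.2, 8.1, 20.6]
force: [-0.0, -0.6, -3.0]
finger_gap: 0.0292
t 8.2333 p [ 0.5312 -0.0534  0.1554] dp [-0.001  0.002 -0.008] w [ 0.009  0.012 -0.005] jt [ -4.1   7.6 103.7 -27.   67.8  73.7] F [-0.  -0.6 -3. ] M [ 0.43  0.09 -0.02] gap 0.0292
179 [159 156 157 150 149 149 106  72  71  73  72  73  72  73  71  66  72  84
  84 100 151 161]
180 [158 158 157 159 162 161 117  76  70  72  73  73  73  71  70  67  76 101
 104 143 141 114]
181 [157 158 160 160 159 158 106  74  71  71  72  74  73  70  69  66  88 106
 106 119  97  69]
182 [157 157 156 157 157 157  92  71  71  73  72  73  71  70  69  66  97 106
 106  97  71  58]
183 [158 159 159 160 133 114  76  71  71  72  72  74  71  70  68  72 103 107
 106  93  67  55]
184 [159 160 159 149  95  81  76  69  71  70  72  72  72  68  67  77 104 105
  81  59  59  59]
185 [159 159 160 157 108  76  73  76  76  70  71  71  70  69  66  82 103  73
  48  41  54  58]
186 [158 158 159 160 151 116  83  75  75  75  76  77  74  72  71  75  76  45
  35  41  53  56]
187 [159 158 157 158 159 152 146 126  9
[... 863 characters left out ...]
4 107  99  96 101 106  92  90
  80  77  88 106]
197 [ 97 101 102 107  99  75  73  77  73  68  96 107  85  84  83  81  58  53
  46  44  51  67]
198 [100 100 101 100  84  72  73  75  71  68  93  99  76  82  78  54  38  37
  36  37  37  39]
199 [100 101 100 100  75  72  74  73  70  74 103 107  83  72  71  44  33  34
  36  37  37  36]
200 [137 137 106 102  76  72  73  70  67  73 101 108 103  93  76  44  36  35
  36  33  37  34]
201 [150 146 138 138 119  94  79  70  67  83  99 102 104 105  74  41  33  34
  34  36  33  35]
t 8.3833 p [ 0.5315 -0.0531  0.1554] dp [-0.009 -0.007 -0.007] w [ 0.006  0.018 -0.008] jt [ -4.    7.6 103.7 -27.   67.8  73.7] F [ 0.2 -0.  -2.8] M [0.41 0.07 0.02] gap 0.0292
```

Aligned in the scene view: the coupler axis extrapolated to row 190 is 248.7, and the nipple is 248.65. Going down along the axis, watching the force.

```bash
python3 -m crank '[-0.01,-0.06,-0.12,0,0.02,0,0,-0.06,-0.14,0,0,0,0,-0.06,-0.14,0,0,0,0,-0.04,-0.1,0,0,0]'
python3 - <<'E'
from h import *
o=off(); togo(S0+n0*(.0368+.018)-o,-n0);ov(3,'s8',220,160,275,205,14)
E
```

```text
time_s: 8.72
ee_pos: [0.5322, -0.0624, 0.135]
tcp_rot: [156.2, 8.0, 20.7]
force: [1.1, 6.8, 11.2]
finger_gap: 0.0292
t 8.7167 p [ 0.5322 -0.0624  0.135 ] dp [-0.016 -0.006  0.003] w [ 0.008  0.029 -0.013] jt [ -5.1   9.  104.7 -27.5  65.2  74. ] F [ 1.1  6.8 11.2] M [ 0.32 -0.49  0.26] gap 0.0292
mouth above seat 0.017954846402836636 lateral [-0.0025 -0.001   0.0004] axis err deg 0.0
```

View pics/s8.png

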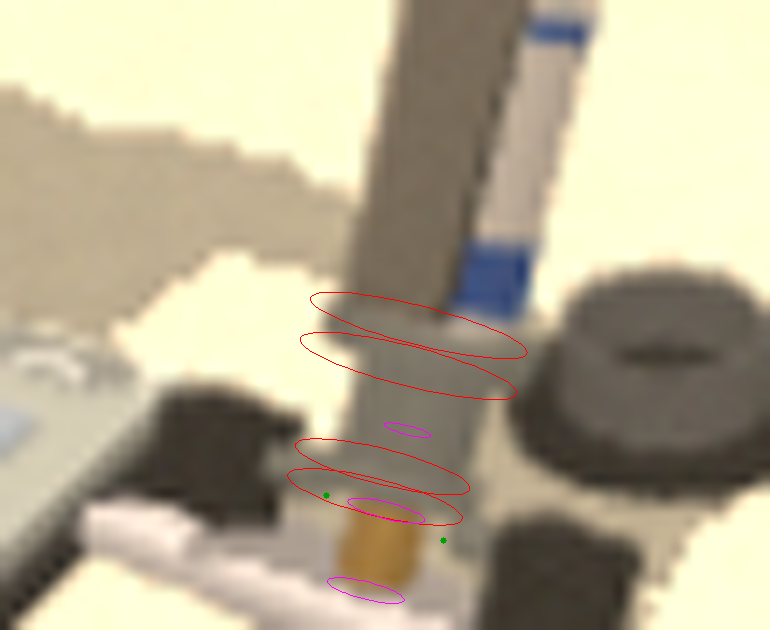

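Contact is about 15 N and nearly pure axial, at about 17 mm, where the lip meets the roller catches. I'll push on in small steps, with a small x correction.

```bash
python3 -m crank '[-0.02,-0.05,-0.11,0,0.02,0,-0.01,-0.05,-0.11,0,0,0]'
python3 - <<'E'
from h import *
o=off(); togo(S0+n0*(.0368+.012)-o,-n0)
s=manip.sense();F=s["force"]+[0,0,3];print("axial",F@n0,"lat",F-(F@n0)*n0)
E
```

```text
time_s: 9.03
ee_pos: [0.5339, -0.0669, 0.1309]
tcp_rot: [155.9, 7.9, 20.7]
force: [-3.0, -0.2, 3.0]
finger_gap: 0.0289
t 9.0333 p [ 0.5339 -0.0669  0.1309] dp [-0.055  0.043 -0.03 ] w [ 0.038  0.065 -0.029] jt [ -5.5   9.3 104.9 -27.9  64.4  74.1] F [-3.  -0.2  3. ] M [-0.06  0.6  -0.29] gap 0.0289
axial 5.4254588081792505 lat [-2.932686   -2.48031518  1.09089018]
```

```bash
python3 -m crank '[-0.05,-0.03,-0.06,0.03,0.06,-0.02]'
python3 - <<'E'
from h import *
o=off(); togo(S0+n0*(.0368+.012)-o,-n0)
s=manip.sense();F=s["force"]+[0,0,3];print("axial",F@n0,"lat",F-(F@n0)*n0)
ov(3,'s9',220,160,275,205,14)
E
```

```text
time_s: 9.12
ee_pos: [0.5321, -0.0683, 0.1287]
tcp_rot: [156.2, 8.1, 20.7]
force: [2.9, -0.3, -2.6]
finger_gap: 0.0296
t 9.1167 p [ 0.5321 -0.0683  0.1287] dp [-0.01   0.08   0.025] w [ 0.014  0.011 -0.005] jt [ -5.7   9.4 105.  -27.7  64.4  73.8] F [ 2.9 -0.3 -2.6] M [ 0.48 -0.53  0.23] gap 0.0296
axial 0.15365456480836667 lat [ 2.87039286 -0.41311618  0.25547179]
mouth above seat 0.009739031969611489 lateral [-0.0029 -0.0035  0.0016] axis err deg 0.0
```

View pics/s9.png

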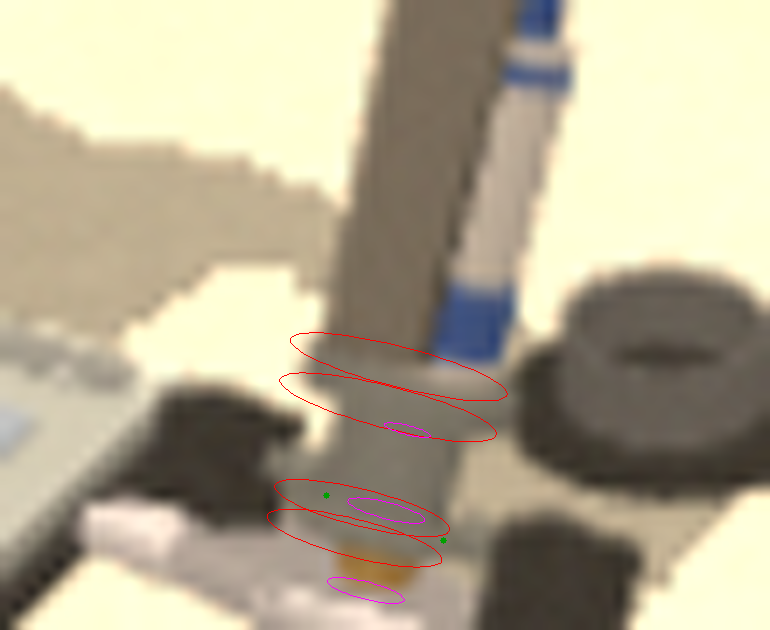

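```bash
python3 -m crank '[0.02,-0.03,-0.09,0.01,0.01,0,0,-0.04,-0.1,0,0.01,0]'
python3 - <<'E'
from h import *
o=np.array([.0028,.0035,-.0016]); togo(S0+n0*(.0368)-o,-n0)
s=manip.sense();F=s["force"]+[0,0,3];print("axial",F@n0,"lat",F-(F@n0)*n0,"h",(s["ee_pos"]-S0)@n0-.0368)
E
```

```text
time_s: 9.43
ee_pos: [0.5327, -0.0718, 0.1205]
tcp_rot: [156.3, 8.3, 20.6]
force: [-2.5, 2.1, 7.0]
finger_gap: 0.0294
t 9.4333 p [ 0.5327 -0.0718  0.1205] dp [-0.007 -0.018 -0.014] w [ 0.006 -0.013  0.006] jt [ -6.1  10.2 105.1 -27.9  63.6  73.9] F [-2.5  2.1  7. ] M [ 0.11  0.46 -0.18] gap 0.0294
axial 9.987976873231913 lat [-2.34482182 -2.14303334  0.94653168] h 0.0008115122706702227
```

```bash
python3 -m crank '[-0.01,-0.05,-0.1,0,0,0,-0.01,-0.06,-0.12,0,0,0]'
python3 - <<'E'
from h import *
o=np.array([.0028,.0035,-.0016]); togo(S0+n0*(.0368)-o,-n0)
s=manip.sense();F=s["force"]+[0,0,3];print("axial",F@n0,"lat",F-(F@n0)*n0,"h",(s["ee_pos"]-S0)@n0-.0368)
ov(3,'s10',220,160,275,205,14)
E
```

```text
time_s: 9.6
ee_pos: [0.5335, -0.072, 0.1202]
tcp_rot: [156.4, 8.0, 20.4]
force: [-19.9, 26.3, 42.3]
finger_gap: 0.0296
t 9.6 p [ 0.5335 -0.072   0.1202] dp [-0.026 -0.013 -0.006] w [-0.031 -0.006  0.002] jt [ -6.2  10.2 105.1 -27.6  63.5  74. ] F [-19.9  26.3  42.3] M [ 1.54  3.63 -1.38] gap 0.0296
axial 52.554698999235484 lat [-18.89331011   4.15407519  -2.35167972] h 0.00042765377893631135
mouth above seat 0.00042732747843738386 lateral [-0.0018 -0.0031  0.0014] axis err deg 0.0
```

View pics/s10.png

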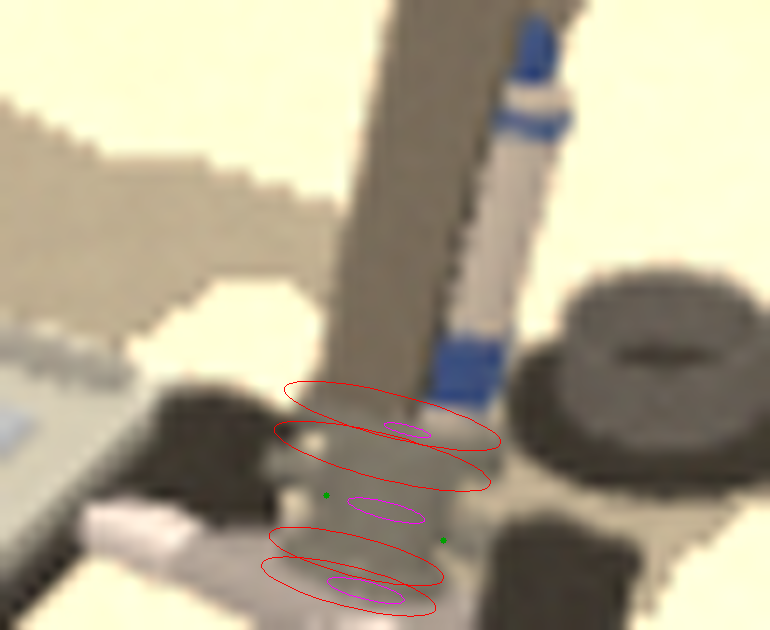

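The coupler has bottomed: the axial force jumped from 10 N to 52 N over 0.4 mm, and the lip lies on the plate with the rollers in at the sleeve. I'll ease the side load and settle at a moderate push.

```bash
python3 -m crank '[-0.03,-0.03,-0.06,0,0,0]'
cat > f.py <<'E'
from h import *
o=np.array([.0028,.0035,-.0016]); togo(S0+n0*(.0368)-o,-n0)
s=manip.sense();F=s["force"]+[0,0,3];print("axial",F@n0,"lat",F-(F@n0)*n0,"h",(s["ee_pos"]-S0)@n0-.0368)
E
python3 f.py
```

```text
time_s: 9.83
ee_pos: [0.533, -0.0717, 0.1206]
tcp_rot: [156.4, 7.9, 20.4]
force: [-1.6, 2.8, 5.5]
finger_gap: 0.0293
t 9.8333 p [ 0.533  -0.0717  0.1206] dp [-0.014 -0.018 -0.017] w [-0.03   0.014 -0.007] jt [ -6.2  10.  105.3 -27.6  63.4  74. ] F [-1.6  2.8  5.5] M [ 0.28  0.28 -0.12] gap 0.0293
axial 8.904608404177562 lat [-1.41949105 -0.94462882  0.40860673] h 0.0009266610749956786
```

```bash
python3 -m crank '[-0.03,-0.045,-0.09,-0.02,0,0,-0.02,-0.045,-0.09,0,0,0]'; python3 f.py
```

```text
time_s: 10.0
ee_pos: [0.5334, -0.0719, 0.1202]
tcp_rot: [156.3, 7.6, 20.4]
force: [-11.7, 17.3, 27.9]
finger_gap: 0.0296
t 10.0 p [ 0.5334 -0.0719  0.1202] dp [-0.022 -0.014 -0.007] w [-0.031  0.058 -0.028] jt [ -6.3   9.9 105.5 -27.7  63.   74.2] F [-11.7  17.3  27.9] M [ 0.95  2.32 -0.9 ] gap 0.0296
axial 35.5037384517888 lat [-11.00224032   2.32180565  -1.32431226] h 0.0005064093100548631
```

```bash
python3 - <<'E'
from h import *
avg("scene",6);exec(open("f.py").read().split("\n",1)[1])
ov(6,'s11',220,160,275,205,14)
exec(open("f.py").read().split("\n",1)[1])
E
```

```text
t 10.3 p [ 0.5333 -0.0719  0.1203] dp [-0.02  -0.013 -0.008] w [-0.031  0.056 -0.027] jt [ -6.3   9.9 105.5 -27.7  63.   74.2] F [-9.4 15.3 23.5] M [ 0.94  1.9  -0.76] gap 0.0296
axial 30.660326315750222 lat [-8.7927324   2.38325183 -1.30426938] h 0.0005086579499505653
mouth above seat 0.0005090959599411836 lateral [-0.0017 -0.0031  0.0014] axis err deg 0.2795478522254561
t 10.6 p [ 0.5333 -0.0719  0.1203] dp [-0.02  -0.013 -0.008] w [-0.031  0.055 -0.026] jt [ -6.3   9.9 105.5 -27.7  63.   74.2] F [-10.   15.2  23.1] M [ 0.84  1.91 -0.77] gap 0.0291
axial 30.236667360346658 lat [-9.34898035  2.3870006  -1.31821617] h 0.0005039485630728494
```

View pics/s11.png

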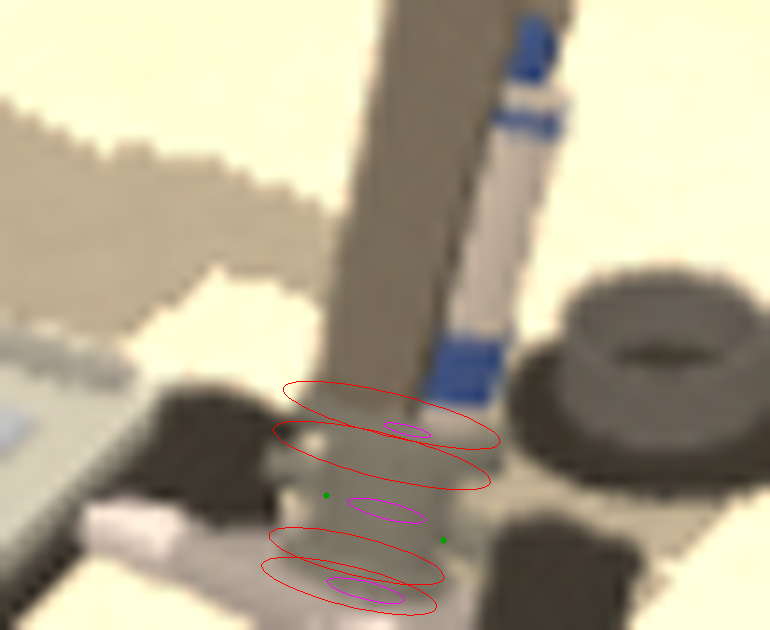

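The push holds steady at about 30 N. One last check of the bystanders before handing in.

```bash
python3 -c "
from h import *
s=viewer.camera('scene');t=viewer.camera('top')
cv2.imwrite('pics/end.png',cv2.resize(np.vstack([s,t]),None,fx=.75,fy=.75))"
```

```text
(no output)
```

View pics/end.png

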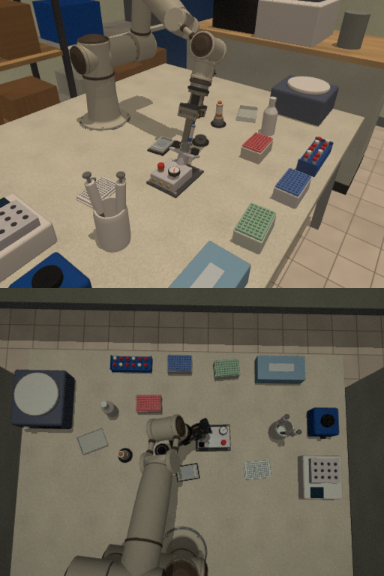

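The bystanders and the orange coupler at (218,115) are in place, and the blue coupler is on the nipple in the gripper.

```bash
python3 f.py; python3 -c "
from plant import manip
print(manip.hand_in())"
```

```text
t 10.7 p [ 0.5333 -0.0719  0.1202] dp [-0.02  -0.013 -0.007] w [-0.031  0.055 -0.026] jt [ -6.3   9.9 105.5 -27.7  63.   74.2] F [-10.   15.3  23.5] M [ 0.88  1.94 -0.77] gap 0.0295
axial 30.713715065181162 lat [-9.42895334  2.36766092 -1.3109778 ] h 0.0004918007976415506
the job is handed in; nothing more can be done
None
```

I took the blue coupler from its stand, pushed it past both catches and pressed it onto the seat. I handed in at 10.7 s with the gripper still closed at 50 N and pushing.

**Last checks**
- **Bottomed:** the axial push rose from 10 N to 52 N over about 0.4 mm. I eased it, and it then held at about 30 N for 0.7 s without moving, above the pin's 10 N.
- **Alignment:** the axis was within 0.4° of my estimate of the nipple's axis.
- **Catches:** the last picture shows the lip on the plate and both rollers in against the sleeve, behind the lip.
- **Bystanders:** the orange coupler and the other things look undisturbed.

**What disagreed or was not checked**
- **Grasp offset:** I gripped the coupler about 3.5 mm off centre across the jaws and corrected for it before the approach.
- **Seat position:** the side forces suggested the seat was about 3 mm further to the robot's right than I had measured, so I followed the forces.
- **Side load:** about 9 N of side load remained at the end.
- **Not measured directly:** I could not read the catch and pin travel. That they are in comes from the force jump, the height and the pictures. In the top view the arm hid the coupler.

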